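Press the docking station into the corner of desk and monitor riser

ROBOT

A 6-joint arm with a two-finger parallel gripper is mounted at the origin on the work surface. World frame = base frame: x ahead of the robot, y to its left, z up, the work surface at z = 0. Lengths are in m, angles in rad, forces in N, time in s.
With the tool pointing down it reaches from about 0.3 to 0.875 m from the base axis. Payload 6.4 kg.
Tool frame: the origin (TCP) lies midway between the tips of the shut fingers; the grasp point (between the pads) lies 19 mm behind it; z points along the fingers, y is the line along which they close (so a half turn about z gives the same grasp; the last joint's range is limited). The gripper opens to 85 mm and grips with 20 to 120 N. Pads are 22 mm wide; open, the fingers measure 114 mm over their backs; the gripper's body (76 mm by 85 mm) begins 54 mm behind the grasp point. The pads swing forward as they close: fully open they stand 13 mm farther back than shut.
Start: joints at [1.076, 0.181, 1.607, -0, 1.354, -0.206], TCP at [0.164, 0.551, 0.231] pointing down, gripper open.
Joint ranges: [-2.99, 2.99], [-0.89, 2.07], [0.3, 2.58], [-1.14, 4.28], [0, 2.63], [-3.12, 3.12]. Speed limits (rad/s): [2.57, 2.57, 3.01, 3.14, 3.14, 3.14].

INTERFACE

Orientations are given as a unit quaternion [w, x, y, z].
In Python, from bench import * gives the robot as it stands.
- The arm moves only by the tool play_rows, never from a script. Its argument "steps" is a list of rows, each an object of numbers: "ax", "ay", "az": the turn, a rotation vector about the tool's x, y, z scaled (see below); "x", "y", "z": the shift along the tool's x, y, z scaled (see below); "grip": the closure, from -1 (fully open) to 1 (shut). A call has 1 to 5 rows; each row is the pose to reach, as a shift and turn from the pose commanded when the call began, along the tool's axes at that moment; what a row does not reach only later rows make up. The controller multiplies each number of a shift by 400 mm and each number of a turn by 60 degrees. A row lasts 1/10 s, in which the tool goes at most 50 mm and 8.59 degrees, less where a joint would pass 70% of its speed; a pose out of reach is approached as far as the arm can. A call with a number of a shift or a turn outside -1 to 1 is refused whole. A call with a gripper value outside its range is refused whole. The fingers move at their own pace and stop on an object; "force" is the grip in N (left out, the last holds). Time passes only in rows, so rows that repeat a pose let the fingers close. It gives the time, the measured TCP pose, the force, the opening and the grip force at its end, in the units of the state.
- get_state(): the state, without advancing time (a new reading comes with each control period).
- read_camera(name): name is "side" or "top"; returns a dict with "color" (400x640x3 uint8, red, green, blue), "range_z" (400x640 float32, m along the optical axis (not along the pixel's ray), 0 where there is no reading), "fx", "fy", "cx", "cy" (pixels), "R" (3x3) and "t" (3): a world point X has camera coordinates R X + t. Camera axes: x right, y down, z forward; pixel columns grow to the right and rows downward; lengths in m; the calibration is good to about 2 mm. A picture is of the moment at which its call begins.
- hand_in(): hands the job in; it is judged then, once.
The state is a dict: "time_s": time; "joints": joint angles; "qvel": joint speeds; "joint_efforts": joint torques, N m; "position": TCP position; "tool_rot": TCP orientation; "force": force on the tool from outside, world axes, zero at the start; "wrist_torque": the same for the moment, N m; "grip_width": finger opening in m; "grip_force": force on a finger pad.
Only numpy, scipy, OpenCV 4.12 (cv2) and the standard library are available. Lean on these libraries where they do the work, as an engineer would, in place of code of your own. Each camera call takes 0.05 s, during which the arm holds its last target. There are 200 camera calls.

TASK

Fix the small docking station in place on the dark mounting tape beside the monitor riser: stand it upright on its black rubber foot, its back flat against the riser's side panel and centred on the tape strips, its front facing out. Push it diagonally, down and in towards the panel, so that it is pressed firmly against the desk and the panel at the same time. Finish while still holding it pressed there, and leave the mug, the phone and the sticky notes where they are.

Things in the scene. Friction and masses are not known exactly. Their poses are not given: they have to be found in the camera images.
- dock: Docking station: flat silver box 104 long x 64 wide x 26 thick (mm), 0.17 to 0.29 kg, loose, lying on its back, black port panel up. Origin: centre of the back face (the large face underneath). x points to its top end (+52 mm; foot end -52 mm), y across the width (sides at +-32 mm, to grip), z out of the front (front face at 26 mm). Placed right, x points up and z straight away from the panel.
- dock_foot (a point): Centre of the dock's foot end, the 64 x 26 mm end it must stand on, 13 mm from back and front. The last 8 mm at this end are black rubber.
- dock_bevel (a point): Centre of the dock's 45 degree bevel (12 x 12 mm, over the full width) between its front and its top end: 98 mm from the foot end, 20 mm out from the back face. Its normal lies midway between the top and front directions: a good place to push once the foot is close to the panel (a push up here does not slide the rubber foot in).
- tape: The place for the dock: dark flat foam tape strips, not sticky here: two upright 14 x 80 mm on the white panel, 36 mm apart, one 50 x 16 mm on the desk. Origin: middle of the strips, on the line where panel face and desk meet. x level along the panel, y level into the panel (the dock goes on the -y side), z up. It needs over 4 N on the panel and over 7 N on the desk (dock's weight included).
- riser: White monitor riser, fixed, 120 mm high, 240 deep, 460 wide; a closed laptop on top begins 112 mm in from the panel face and reaches 137 mm high. Origin: foot of the outer face of the side panel nearest the dock, mid-depth. That face is the plane y = 0, x from -120 to 120 mm, 120 mm high, rigid; y points into the riser, z up.
- desk: The desk; its top is the level work surface at height 0, rigid. Rubbing of the dock's back on the panel takes up part of the downward push, so a push of some 10 N in and 12 N down is safely enough.
- mug: white mug, 80 mm wide without its handle, 92 mm high, origin at the centre of its underside; leave alone
- phone: black smartphone lying flat, 148 x 72 x 8.5 mm, origin at the centre of its underside, x along its length; leave alone
- notes: yellow pad of sticky notes, 76 x 76 x 14 mm, origin at the centre of its underside; leave alone
Not all that is in view belongs to the job. Several things have the shape of the dock; the one meant has the colours described above.

How it is judged:
By the outcome, as a careful person would: the job done as asked, in the order asked, and still so for the second after the job is handed in, while the arm keeps its last pose, push and grip.
It also fails if it takes over 54 s, if anything falls off the work surface, if the arm or the gripper's body presses on something with over 40 N, if the wrist force passes 120 N, or if a joint passes its speed limit or range.

## Working session

There is one attempt and no reset: what is moved stays moved. The work goes in short steps, Python scripts to look and compute and a tool call to move; the robot and the scene stay as the last step left them, time stands still between calls to the robot, and variables do not carry over. Pictures are saved under pics/ and viewed, at most 10 in all, crops included, and the job is handed in when it is done.

Besides the shell and the picture viewer there is one more tool, called after "Emit:" by a JSON object that holds its "method" and its "body", one argument or row to a line. play_rows: Moves the arm, as the interface text tells. Its arguments: {"type":"object","properties":{"steps":{"type":"array","items":{"type":"object","properties":{"ax":{"type":"number","minimum":-1,"maximum":1},"ay":{"type":"number","minimum":-1,"maximum":1},"az":{"type":"number","minimum":-1,"maximum":1},"x":{"type":"number","minimum":-1,"maximum":1},"y":{"type":"number","minimum":-1,"maximum":1},"z":{"type":"number","minimum":-1,"maximum":1},"grip":{"type":"number"}}}},"force":{"type":"number"}},"required":["steps"]}

```bash
mkdir -p pics
cat > h.py <<'E'
from bench import *
import numpy as np, cv2
from scipy.spatial.transform import Rotation as Ro
def save(c,n,crop=None,s=1):
    im=c["color"][:,:,::-1]
    if crop: im=im[crop[1]:crop[3],crop[0]:crop[2]]
    cv2.imwrite("pics/"+n,cv2.resize(im,None,fx=s,fy=s,interpolation=cv2.INTER_CUBIC))
def ray(c,u,v):
    R=np.array(c["R"]);t=np.array(c["t"]);o=-R.T@t
    d=R.T@np.array([(u-c["cx"])/c["fx"],(v-c["cy"])/c["fy"],1.]);return o,d
def onz(c,u,v,h):
    o,d=ray(c,u,v);return o+d*(h-o[2])/d[2]
def pts(c,mask):
    v,u=np.nonzero(mask&(c["range_z"]>0));z=c["range_z"][v,u]
    P=np.c_[(u-c["cx"])/c["fx"]*z,(v-c["cy"])/c["fy"]*z,z]
    return (P-np.array(c["t"]))@np.array(c["R"])
E
python3 - <<'E'
from h import *
import pickle
for n in("top","side"):
    c=read_camera(n);save(c,n+"0.png");pickle.dump(c,open(n+"0.pkl","wb"))
    print(n,-np.array(c["R"]).T@c["t"],np.array(c["R"])[2],c["fx"])
s=get_state();print(s)
E
```

```text
top [0.43416277 0.15538324 0.82631571] [ 0.11905395  0.01293942 -0.99280347] 392.4387058961999
side [ 0.29189397 -0.39255966  0.74221966] [ 0.27496456  0.59506753 -0.7551749 ] 516.2018904089854
{'time_s': 0.1, 'joints': array([ 1.07570293e+00,  1.81444035e-01,  1.60793977e+00, -6.97061095e-06,
        1.35379956e+00, -2.06313423e-01]), 'qvel': array([ 0.00128864, -0.00332967, -0.00141715, -0.00364261,  0.00084962,
       -0.00014146]), 'joint_efforts': array([ 1.01750040e-03, -4.45878303e+01, -3.52233303e+01, -2.52079981e-04,
        4.22946337e-03,  1.58897791e-05]), 'position': array([0.16349503, 0.55073346, 0.23047167]), 'tool_rot': array([-2.70056013e-04,  1.43887998e-01,  9.89593660e-01, -7.48114320e-04]), 'force': array([ 0.67987224,  0.02362489, -0.27493803]), 'wrist_torque': array([0.07403639, 0.00835933, 0.01732618]), 'grip_force': 0.0, 'grip_width': 0.08525981086160153}
```

View pics/top0.png

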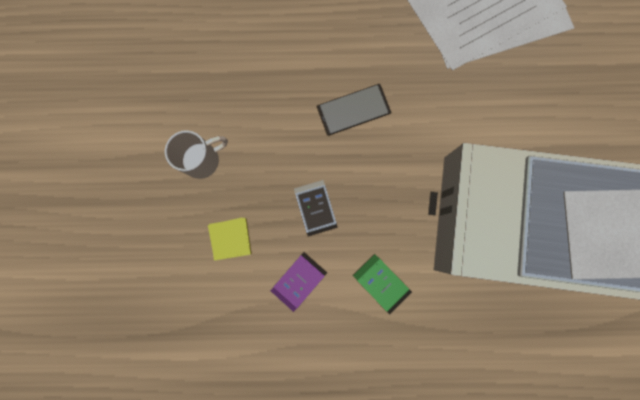

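View pics/side0.png

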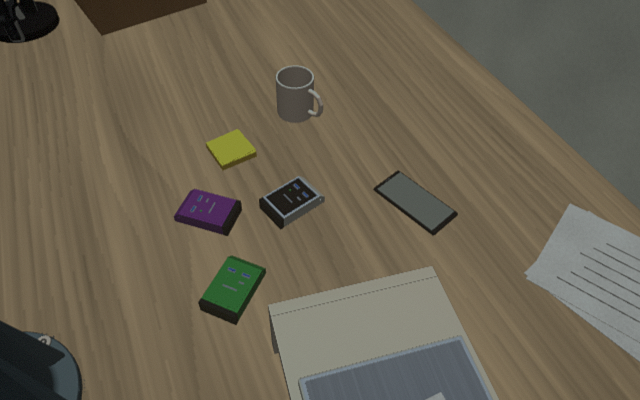

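The top view shows three things shaped like the dock: silver with a black panel at (316,209), purple at (299,282) and green at (382,284). By the description I choose the silver one. The tape is at about (433,204) and (447,202), on the left side of the riser. In the side view the silver dock is at (291,200).

Run:
```python
from h import *
import pickle
t=pickle.load(open("top0.pkl","rb"));s=pickle.load(open("side0.pkl","rb"))
save(t,"crop0.png",(270,120,480,290),3.8)
for n,uv,h in(("dock",(316,209),.026),("tape",(433,204),0),("mug",(186,151),.09),("phone",(354,110),.008),("notes",(230,239),.014),("purple",(299,282),.026),("green",(382,284),.026),("paneltopA",(465,145),.12),("paneltopB",(453,274),.12),("footA",(447,165),0),("footB",(435,272),0)):
    print(n,onz(t,*uv,h).round(3))
hsv=cv2.cvtColor(t["color"],cv2.COLOR_RGB2HSV)
for y,x in((209,316),(190,305),(228,325),(204,433),(192,447),(211,447),(180,449),(240,400)):print((x,y),hsv[y,x],t["range_z"][y,x])
P=pts(t,np.ones((400,640),bool))
m=np.zeros((400,640),bool);m[170:245,285:345]=1
Q=pts(t,m);Q=Q[(Q[:,2]>.018)&(Q[:,2]<.04)]
print(len(Q),Q.mean(0),cv2.minAreaRect((Q[:,:2]*1000).astype(np.float32)))
```

```text
dock [0.507 0.18  0.026]
tape [ 0.517 -0.066  0.   ]
mug [0.617 0.427 0.09 ]
phone [0.722 0.096 0.008]
notes [0.449 0.359 0.014]
purple [0.361 0.216 0.026]
green [0.355 0.05  0.026]
paneltopA [ 0.613 -0.097  0.12 ]
paneltopB [ 0.38  -0.063  0.12 ]
footA [ 0.6 -0.1  0. ]
footB [ 0.376 -0.064  0.   ]
(316, 209) [13 36 64] 0.802497
(305, 190) [ 98   7 151] 0.80405277
(325, 228) [13 32 55] 0.7965969
(433, 204) [13 38 47] 0.8264635
(447, 192) [21 58 44] 0.7738613
(447, 211) [23 49 42] 0.7578513
(449, 180) [18 45 73] 0.7733614
(400, 240) [ 17  79 145] 0.81766707
1518 [0.50986898 0.18179939 0.02741286] ((511.71954345703125, 182.2186279296875), (102.93585205078125, 63.982696533203125), 15.930509567260742)
```

View pics/crop0.png

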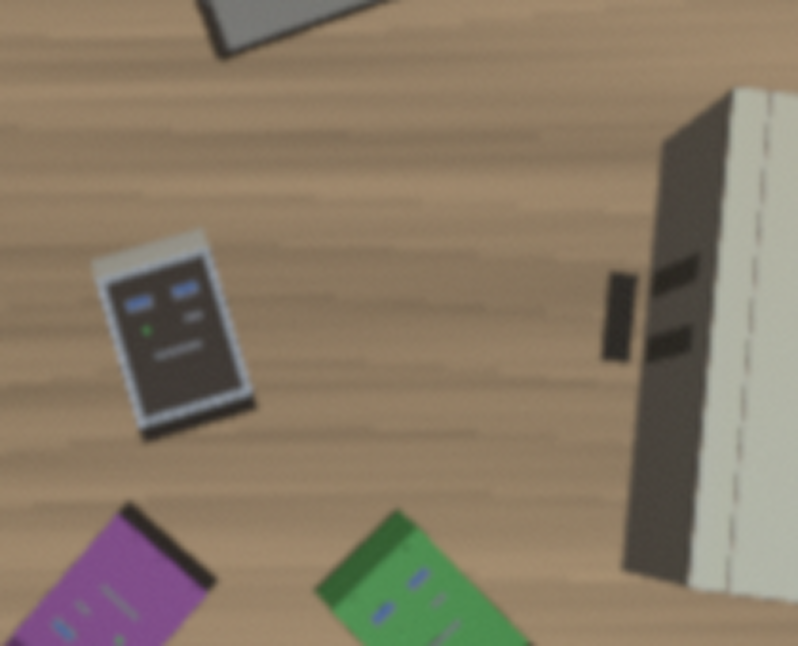

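The crop confirms it: a silver body, black port panel up, and a black foot at the lower end near (325,230). Next I'll measure the panel and the tape.

Run:
```python
from h import *
import pickle
t=pickle.load(open("top0.pkl","rb"))
V=cv2.cvtColor(t["color"],cv2.COLOR_RGB2HSV)[:,:,2]
A=pts(t,np.ones((400,640),bool)&True)
A=A[(A[:,2]>.02)&(A[:,2]<.105)&(A[:,1]<-.03)&(A[:,1]>-.13)&(A[:,0]>.36)&(A[:,0]<.64)]
# panel face: line y=a+bx
for _ in range(4):
    p=np.polyfit(A[:,0],A[:,1],1);r=A[:,1]-np.polyval(p,A[:,0]);print(len(A),p,r.std());A=A[abs(r)<2*r.std()]
# tape
m=((V<56)).astype(np.uint8);m[:,:426]=0;m[:,458:]=0;m[:180]=0;m[222:]=0
n,l,st,ce=cv2.connectedComponentsWithStats(m)
b=p[0];nrm=np.array([-b,1,0])/np.hypot(b,1);P0=np.array([.5,np.polyval(p,.5),0]);al=np.array([1,b,0])/np.hypot(b,1)
for i in range(1,n):
    if st[i,4]<15: continue
    print(st[i],ce[i].round(1),end=" ")
    o,d=ray(t,*ce[i]);h=onz(t,*ce[i],0);print("desk",h.round(4),"al,n",((h-P0)@al).round(4),((h-P0)@nrm).round(4),end=" ")
    q=o+d*((P0-o)@nrm)/(d@nrm);print("panel",q.round(4),"al",((q-P0)@al).round(4))
print("nrm",nrm,"P0",P0)
# dock top-face contour from colours by depth centre with z bias
m=np.zeros((400,640),bool);m[170:245,285:345]=1
Q=pts(t,m);print("desk z",np.median(pts(t,np.pad(np.ones((30,60),bool),((250,120),(400,180))))[:,2]), np.median(Q[Q[:,2]>.015][:,2]))
```

```text
1561 [-0.14200096 -0.00447225] 0.00046740552614048594
1484 [-0.14215063 -0.00442457] 0.00039990525235478685
1414 [-0.14228071 -0.0043776 ] 0.0003606336267167917
1371 [-0.14232447 -0.00436679] 0.0003401958943416405
[442 188  12  10  72] [447.3 192.1] desk [ 0.5418 -0.0973  0.    ] al,n 0.0445 -0.0157 panel [ 0.5346 -0.0805  0.0552] al 0.035
[430 193   7  21 107] [432.6 203. ] desk [ 0.5191 -0.0653  0.    ] al,n 0.0174 0.0128 panel [ 0.5243 -0.079  -0.0512] al 0.0246
[440 206  12   9  74] [445.9 210.1] desk [ 0.5038 -0.0926  0.    ] al,n 0.0062 -0.0164 panel [ 0.499  -0.0754  0.0574] al -0.001
nrm [0.14090452 0.99002319 0.        ] P0 [ 0.5        -0.07552902  0.        ]
desk z 0.0025934313383620834 0.027653649739459746
```

```bash
cat >> h.py <<'E'
U=np.array([0,0,1.]);N=np.array([.1409,.9900,0]);O=np.array([.5168,-.0779,0])
a=np.radians(15.9);DX=np.array([np.cos(a),np.sin(a),0])
def fr(y,z):
    z=z/np.linalg.norm(z);return np.c_[np.cross(y,z),y,z]
RP=fr(np.cross(U,DX),-(DX+U)); PP=np.array([.5187,.1842,.026])+.026*RP[:,2]
RF=fr(np.cross(N,U),-(U+N)); PF=O+.026*N+.060*U+.026*RF[:,2]
def go(p,R):
    s=get_state();R0=Ro.from_quat(s["tool_rot"],scalar_first=True).as_matrix()
    d=R0.T@(p-s["position"])/.4;w=Ro.from_matrix(R0.T@R).as_rotvec()/np.radians(60)
    print("t",s["time_s"],"shift",d.round(4),"turn",w.round(4),"| err mm",(1000*(p-s["position"])).round(1),"j",s["joints"].round(2),"F",s["force"].round(1))
E
python3 - <<'E'
from h import *
print(PP,PF)
go(PP-.1*RP[:,2],RP)
E
```

```text
[0.5010186  0.17916332 0.00761522] [ 0.51787295 -0.07036114  0.04161501]
t 0.1 shift [-1.2227 -0.5547  0.3808] turn [ 0.2109  0.7287 -0.5129] | err mm [ 405.5 -352.2 -152.1] j [ 1.08  0.18  1.61 -0.    1.35 -0.21] F [ 0.7  0.  -0.3]
```

Emit:
{"method": "play_rows", "body": {
  "steps": [
    {"x":-0.6,"y":-0.27,"z":0,"ax":0.1,"ay":0.36,"az":-0.25,"grip":-1},
    {"x":-0.6,"y":-0.27,"z":0,"ax":0.1,"ay":0.36,"az":-0.25,"grip":-1},
    {"x":-0.6,"y":-0.27,"z":0,"ax":0.1,"ay":0.36,"az":-0.25,"grip":-1},
    {"x":-0.6,"y":-0.27,"z":0,"ax":0.1,"ay":0.36,"az":-0.25,"grip":-1},
    {"x":-0.6,"y":-0.27,"z":0,"ax":0.1,"ay":0.36,"az":-0.25,"grip":-1}
  ]
}}

```text
time_s: 0.6
position: [0.3496, 0.3905, 0.23]
tool_rot: [-0.194, 0.012, 0.981, -0.025]
force: [0.5, 1.2, -0.1]
grip_width: 0.0854
grip_force: 0.0
```

Run:
```python
from h import *
go(PP-.1*RP[:,2],RP)
```

```text
t 0.6 shift [-0.667  -0.4513  0.1624] turn [ 0.113   0.3675 -0.2614] | err mm [ 219.4 -192.  -151.6] j [ 0.52  0.3   1.51  0.15  1.69 -1.04] F [ 0.5  1.2 -0.1]
```

Emit:
{"method": "play_rows", "body": {
  "steps": [
    {"x":-0.66,"y":-0.44,"z":0.16,"ax":0.11,"ay":0.367,"az":-0.261},
    {"x":-0.66,"y":-0.44,"z":0.16,"ax":0.11,"ay":0.367,"az":-0.261},
    {"x":-0.66,"y":-0.44,"z":0.16,"ax":0.11,"ay":0.367,"az":-0.261},
    {"x":-0.66,"y":-0.44,"z":0.16,"ax":0.11,"ay":0.367,"az":-0.261},
    {"x":-0.66,"y":-0.44,"z":0.16,"ax":0.11,"ay":0.367,"az":-0.261}
  ]
}}

```text
invalid input at $.steps[0]: expected keys ax, ay, az, x, y, z, grip
```

Run:
```python
from h import *
go(PP-.1*RP[:,2],RP)
```

```text
t 0.6 shift [-0.667  -0.4513  0.1624] turn [ 0.113   0.3675 -0.2614] | err mm [ 219.4 -192.  -151.6] j [ 0.52  0.3   1.51  0.15  1.69 -1.04] F [ 0.5  1.2 -0.1]
```

Emit:
{"method": "play_rows", "body": {
  "steps": [
    {"x":-0.66,"y":-0.44,"z":0.16,"ax":0.11,"ay":0.367,"az":-0.261,"grip":-1},
    {"x":-0.66,"y":-0.44,"z":0.16,"ax":0.11,"ay":0.367,"az":-0.261,"grip":-1},
    {"x":-0.66,"y":-0.44,"z":0.16,"ax":0.11,"ay":0.367,"az":-0.261,"grip":-1},
    {"x":-0.66,"y":-0.44,"z":0.16,"ax":0.11,"ay":0.367,"az":-0.261,"grip":-1},
    {"x":-0.66,"y":-0.44,"z":0.16,"ax":0.11,"ay":0.367,"az":-0.261,"grip":-1}
  ]
}}

```text
time_s: 1.1
position: [0.5164, 0.2466, 0.1122]
tool_rot: [-0.38, -0.128, 0.915, -0.052]
force: [0.7, -1.0, -0.5]
grip_width: 0.0851
grip_force: 0.0
```

Run:
```python
from h import *
go(PP-.1*RP[:,2],RP)
```

```text
t 1.1 shift [-0.1259 -0.1519 -0.0068] turn [ 0.0022 -0.0009  0.0015] | err mm [ 52.7 -48.1 -33.9] j [ 0.25  0.87  1.06 -0.02  2.   -1.6 ] F [ 0.7 -1.  -0.5]
```

Emit:
{"method": "play_rows", "body": {
  "steps": [
    {"x":-0.115,"y":-0.14,"z":-0.006,"ax":0,"ay":0,"az":0,"grip":-1},
    {"x":-0.115,"y":-0.14,"z":-0.006,"ax":0,"ay":0,"az":0,"grip":-1},
    {"x":-0.115,"y":-0.14,"z":-0.006,"ax":0,"ay":0,"az":0,"grip":-1},
    {"x":-0.115,"y":-0.14,"z":-0.006,"ax":0,"ay":0,"az":0,"grip":-1}
  ]
}}

```text
time_s: 1.5
position: [0.5638, 0.2037, 0.0843]
tool_rot: [-0.378, -0.127, 0.916, -0.051]
force: [-0.9, 0.4, -0.7]
grip_width: 0.085
grip_force: 0.0
```

Run:
```python
from h import *
go(PP-.1*RP[:,2],RP)
c=read_camera("top");save(c,"top1.png",(250,140,410,300),3.6)
```

```text
t 1.5 shift [-0.017  -0.016   0.0041] turn [0.0032 0.0023 0.0005] | err mm [ 5.3 -5.1 -6. ] j [ 0.18  0.96  0.95 -0.07  2.01 -1.67] F [-0.9  0.4 -0.7]
```

View pics/top1.png

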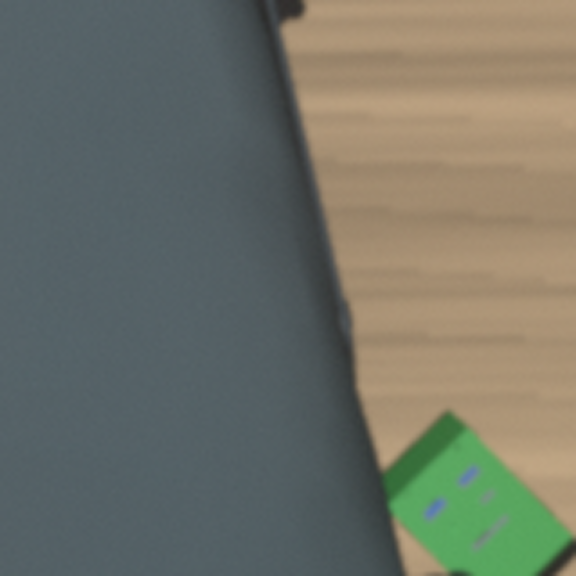

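The arm hides the dock from the top camera, so I'll align first and check with the side camera.

Emit:
{"method": "play_rows", "body": {
  "steps": [
    {"x":-0.017,"y":-0.016,"z":0.05,"ax":0.003,"ay":0.002,"az":0,"grip":-1},
    {"x":-0.017,"y":-0.016,"z":0.12,"ax":0.003,"ay":0.002,"az":0,"grip":-1},
    {"x":-0.017,"y":-0.016,"z":0.12,"ax":0.003,"ay":0.002,"az":0,"grip":-1}
  ]
}}

```text
time_s: 1.85
position: [0.5341, 0.1907, 0.0447]
tool_rot: [-0.381, -0.129, 0.914, -0.053]
force: [0.3, 0.8, -1.4]
grip_width: 0.0856
grip_force: 0.0
```

Run:
```python
from h import *
go(PP,RP)
c=read_camera("side");save(c,"side1.png",(200,100,400,260),3.8)
```

```text
t 1.85 shift [-0.0042 -0.0048  0.1273] turn [-0.0016 -0.0038  0.0028] | err mm [-33.1 -11.5 -37.1] j [ 0.18  0.95  1.06 -0.08  1.91 -1.67] F [ 0.3  0.8 -1.4]
```

View pics/side1.png

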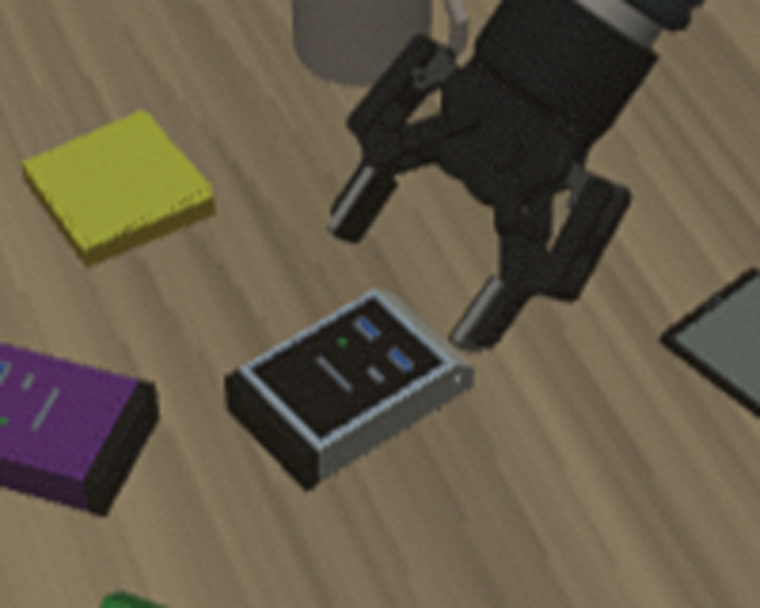

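The crop shows the open fingers straddling the dock at its top end, at crop pixels (360,220) and (480,330), in line with its sides. I'll descend and close.

Emit:
{"method": "play_rows", "body": {
  "steps": [
    {"x":-0.004,"y":-0.004,"z":0.06,"ax":0,"ay":0,"az":0,"grip":-1},
    {"x":-0.004,"y":-0.004,"z":0.127,"ax":0,"ay":0,"az":0,"grip":-1},
    {"x":-0.004,"y":-0.004,"z":0.127,"ax":0,"ay":0,"az":0,"grip":-1}
  ]
}}

```text
time_s: 2.2
position: [0.503, 0.1792, 0.0086]
tool_rot: [-0.38, -0.129, 0.915, -0.053]
force: [-0.1, -0.3, -0.5]
grip_width: 0.0852
grip_force: 0.0
```

Run:
```python
from h import *
go(PP,RP)
```

```text
t 2.2 shift [0.0016 0.0012 0.0053] turn [-0.0013 -0.0015  0.002 ] | err mm [-2.  -0.1 -1. ] j [ 0.17  0.94  1.17 -0.08  1.81 -1.67] F [-0.1 -0.3 -0.5]
```

Emit:
{"method": "play_rows", "body": {
  "steps": [
    {"x":0,"y":0,"z":0,"ax":0,"ay":0,"az":0,"grip":0},
    {"x":0,"y":0,"z":0,"ax":0,"ay":0,"az":0,"grip":1},
    {"x":0,"y":0,"z":0,"ax":0,"ay":0,"az":0,"grip":1},
    {"x":0,"y":0,"z":0,"ax":0,"ay":0,"az":0,"grip":1},
    {"x":0,"y":0,"z":0,"ax":0,"ay":0,"az":0,"grip":1}
  ],
  "force": 60
}}

```text
time_s: 2.7
position: [0.5077, 0.1795, 0.0112]
tool_rot: [-0.376, -0.128, 0.916, -0.053]
force: [3.2, 2.7, 7.5]
grip_width: 0.0623
grip_force: 67.0
```

Run:
```python
from h import *
go(PP,RP);s=get_state();print(s["grip_width"],s["grip_force"])
c=read_camera("side");save(c,"side2.png",(200,100,400,260),3.8)
```

```text
t 2.7 shift [0.0053 0.0038 0.018 ] turn [-0.0009  0.0067  0.0006] | err mm [-6.7 -0.3 -3.6] j [ 0.17  0.94  1.17 -0.08  1.81 -1.67] F [3.2 2.7 7.5]
0.06232571123764671 67.03051328659058
```

View pics/side2.png

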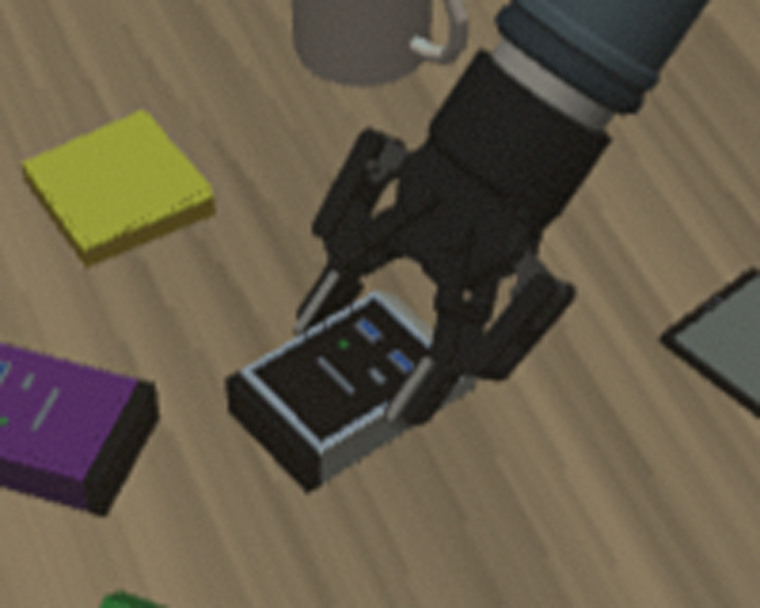

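```bash
cat >> h.py <<'E'
R0=Ro.from_quat([-.376,-.128,.916,-.053],scalar_first=True).as_matrix()
RD=np.c_[DX,np.cross(U,DX),U]
rel=RD.T@(np.array([.5077,.1795,.0112])-np.array([.511,.182,0])); rel[1]=0
RDF=np.c_[U,np.cross(N,U),N]
RF=RDF@RD.T@R0
def final(n,h,al=0): # back distance from panel, foot height
    return O+N*n+U*(.052+h)+RDF[:,1]*al+RDF@rel
E
python3 - <<'E'
from h import *
print(rel)
s=get_state();go(s["position"]+.14*U,Ro.from_quat(s["tool_rot"],scalar_first=True).as_matrix())
E
```

```text
[-0.00385864  0.          0.0112    ]
t 2.75 shift [ 2.457e-01 -1.000e-04 -2.492e-01] turn [0. 0. 0.] | err mm [  0.   0. 140.] j [ 0.17  0.94  1.17 -0.08  1.81 -1.67] F [3.4 2.  6.6]
```

Emit:
{"method": "play_rows", "body": {
  "steps": [
    {"x":0.05,"y":0,"z":-0.05,"ax":0,"ay":0,"az":0,"grip":1},
    {"x":0.12,"y":0,"z":-0.12,"ax":0,"ay":0,"az":0,"grip":1},
    {"x":0.2,"y":0,"z":-0.2,"ax":0,"ay":0,"az":0,"grip":1},
    {"x":0.24,"y":0,"z":-0.25,"ax":0,"ay":0,"az":0,"grip":1},
    {"x":0.24,"y":0,"z":-0.25,"ax":0,"ay":0,"az":0,"grip":1}
  ]
}}

```text
time_s: 3.25
position: [0.511, 0.18, 0.1524]
tool_rot: [-0.373, -0.128, 0.917, -0.053]
force: [0.8, 0.7, -2.9]
grip_width: 0.0628
grip_force: 66.5
```

Run:
```python
from h import *
s=get_state();print(s["grip_width"])
go(final(.12,.10),RF)
```

```text
0.06276692280745418
t 3.25 shift [ 0.0136 -0.3244  0.0287] turn [ 0.0185 -0.9307  2.0404] | err mm [  24.3 -128.    -4.2] j [ 0.17  0.75  1.16 -0.09  2.   -1.69] F [ 0.8  0.7 -2.9]
```

Run:
```python
from h import *
s=get_state();Rc=Ro.from_quat(s["tool_rot"],scalar_first=True)
w=(Rc.inv()*Ro.from_matrix(RF)).as_rotvec()
for f in(0,.25,.5,.75,1):
    M=(Rc*Ro.from_rotvec(w*f)).as_matrix();print(f,"z",M[:,2].round(2),"y",M[:,1].round(2))
go(np.array([.53,.13,.2]),(Rc*Ro.from_rotvec(w*.31)).as_matrix())
```

```text
0 z [-0.67 -0.19 -0.72] y [-0.28  0.96 -0.  ]
0.25 z [-0.48 -0.21 -0.85] y [ 0.15  0.94 -0.31]
0.5 z [-0.27 -0.33 -0.9 ] y [ 0.59  0.68 -0.43]
0.75 z [-0.13 -0.51 -0.85] y [ 0.91  0.28 -0.31]
1 z [-0.1 -0.7 -0.7] y [ 0.99 -0.14 -0.  ]
t 3.25 shift [ 0.075  -0.1335 -0.0929] turn [ 0.0057 -0.2885  0.6325] | err mm [ 19.  -50.   47.6] j [ 0.17  0.75  1.16 -0.09  2.   -1.69] F [ 0.8  0.7 -2.9]
```

Emit:
{"method": "play_rows", "body": {
  "steps": [
    {"x":0.03,"y":-0.05,"z":-0.04,"ax":0,"ay":-0.058,"az":0.127,"grip":1},
    {"x":0.05,"y":-0.1,"z":-0.07,"ax":0,"ay":-0.115,"az":0.253,"grip":1},
    {"x":0.075,"y":-0.13,"z":-0.09,"ax":0.004,"ay":-0.173,"az":0.38,"grip":1},
    {"x":0.075,"y":-0.13,"z":-0.09,"ax":0.005,"ay":-0.23,"az":0.506,"grip":1},
    {"x":0.075,"y":-0.13,"z":-0.09,"ax":0.006,"ay":-0.288,"az":0.632,"grip":1}
  ]
}}

```text
time_s: 3.75
position: [0.5263, 0.1299, 0.1935]
tool_rot: [-0.199, 0.17, 0.952, -0.156]
force: [-0.1, -0.3, -2.4]
grip_width: 0.0627
grip_force: 66.5
```

Run:
```python
from h import *
go(np.array([.53,.10,.2]),RF)
```

```text
t 3.75 shift [-0.0315 -0.0702 -0.001 ] turn [ 0.0028 -0.6443  1.406 ] | err mm [  3.7 -29.9   6.5] j [ 0.13  0.51  1.34 -0.18  1.77 -1.08] F [-0.1 -0.3 -2.4]
```

Emit:
{"method": "play_rows", "body": {
  "steps": [
    {"x":-0.03,"y":-0.07,"z":0,"ax":0,"ay":-0.29,"az":0.635,"grip":1},
    {"x":-0.03,"y":-0.07,"z":0,"ax":0,"ay":-0.29,"az":0.635,"grip":1},
    {"x":-0.03,"y":-0.07,"z":0,"ax":0,"ay":-0.29,"az":0.635,"grip":1},
    {"x":-0.03,"y":-0.07,"z":0,"ax":0,"ay":-0.29,"az":0.635,"grip":1},
    {"x":-0.03,"y":-0.07,"z":0,"ax":0,"ay":-0.29,"az":0.635,"grip":1}
  ]
}}

```text
time_s: 4.25
position: [0.5286, 0.1009, 0.1993]
tool_rot: [0.006, 0.445, 0.864, -0.236]
force: [-0.3, 0.2, -2.7]
grip_width: 0.0622
grip_force: 66.7
```

Run:
```python
from h import *
go(np.array([.53,.10,.2]),RF)
```

```text
t 4.25 shift [-0.0042  0.0008 -0.0014] turn [ 0.0015 -0.3549  0.7728] | err mm [ 1.4 -0.9  0.7] j [ 0.19  0.38  1.5  -0.38  1.56 -0.37] F [-0.3  0.2 -2.7]
```

Emit:
{"method": "play_rows", "body": {
  "steps": [
    {"x":0,"y":0,"z":0,"ax":0,"ay":-0.31,"az":0.67,"grip":1},
    {"x":0,"y":0,"z":0,"ax":0,"ay":-0.31,"az":0.67,"grip":1},
    {"x":0,"y":0,"z":0,"ax":0,"ay":-0.31,"az":0.67,"grip":1},
    {"x":0,"y":0,"z":0,"ax":0,"ay":-0.31,"az":0.67,"grip":1},
    {"x":0,"y":0,"z":0,"ax":0,"ay":-0.31,"az":0.67,"grip":1}
  ]
}}

```text
time_s: 4.75
position: [0.5286, 0.1012, 0.1991]
tool_rot: [0.217, 0.664, 0.655, -0.286]
force: [1.2, 0.1, -3.6]
grip_width: 0.0624
grip_force: 66.8
```

Run:
```python
from h import *
go(final(.09,.07),RF)
```

```text
t 4.75 shift [-0.0129  0.033   0.2805] turn [ 0.0027 -0.0545  0.1228] | err mm [  2.5 -78.9 -81. ] j [ 0.32  0.44  1.52 -0.64  1.57  0.47] F [ 1.2  0.1 -3.6]
```

Emit:
{"method": "play_rows", "body": {
  "steps": [
    {"x":-0.013,"y":0.033,"z":0.1,"ax":0.003,"ay":-0.054,"az":0.122,"grip":1},
    {"x":-0.013,"y":0.033,"z":0.2,"ax":0.003,"ay":-0.054,"az":0.122,"grip":1},
    {"x":-0.013,"y":0.033,"z":0.28,"ax":0.003,"ay":-0.054,"az":0.122,"grip":1},
    {"x":-0.013,"y":0.033,"z":0.28,"ax":0.003,"ay":-0.054,"az":0.122,"grip":1}
  ]
}}

```text
time_s: 5.15
position: [0.5276, 0.0199, 0.1141]
tool_rot: [0.248, 0.695, 0.607, -0.295]
force: [-0.0, 0.2, -2.9]
grip_width: 0.0627
grip_force: 67.2
```

Run:
```python
from h import *
go(final(.025,.02),RF)
c=read_camera("side");save(c,"side3.png",(180,90,500,340),2.4)
c=read_camera("top");save(c,"top3.png",(300,100,540,280),3.2)
```

```text
t 5.15 shift [-0.0277  0.0093  0.1912] turn [-0.0086 -0.0005  0.0096] | err mm [ -5.7 -62.  -45.9] j [ 0.22  0.52  1.63 -0.74  1.4   0.64] F [-0.   0.2 -2.9]
```

View pics/top3.png

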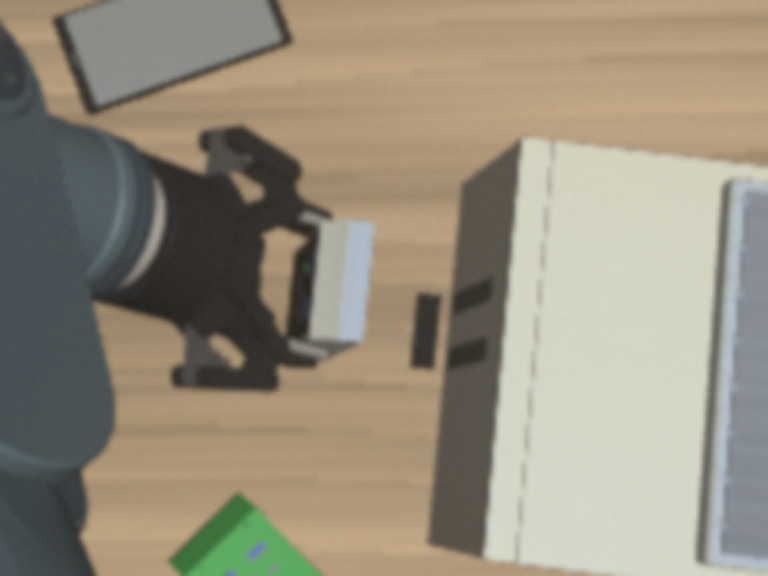

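The dock is upright with its top end at crop (342,280). Its back is parallel to the panel and its front faces out. I'll measure its actual pose.

Run:
```python
from h import *
s=get_state()
d=s["position"]-RDF@rel-O  # expected back centre
AL=RDF[:,1];print("expected n,h_foot,al",d@N,d[2]-.052,d@AL)
c=read_camera("top")
m=np.zeros((400,640),bool);m[166:212,395:422]=1
hsv=cv2.cvtColor(c["color"],cv2.COLOR_RGB2HSV);m&=(hsv[:,:,2]>110)
Q=pts(c,m);Q=Q[(Q[:,2]>.10)&(Q[:,1]<.1)];T=Q[Q[:,2]>np.percentile(Q[:,2],90)-.008]
print(len(Q),len(T));x=np.c_[(T-O)@N,(T-O)@AL,T[:,2]]
print("top end: n",np.percentile(x[:,0],[2,50,98]),"al",np.percentile(x[:,1],[2,50,98]),"h",np.median(x[:,2]))
A=np.c_[x[:,:2],np.ones(len(x))];print("slope dh/dn,dh/dal",np.linalg.lstsq(A,x[:,2],rcond=None)[0])
for lo,hi in((-.03,-.01),(-.01,.01),(.01,.03)):
    k=(x[:,1]-np.median(x[:,1])>lo)&(x[:,1]-np.median(x[:,1])<hi);print("min n",np.percentile(x[k,0],5))
```

```text
expected n,h_foot,al 0.08975877098501397 0.07005572052011019 -6.59210660086034e-05
690 512
top end: n [0.0901832  0.10111277 0.11154372] al [-0.03185137 -0.00152058  0.03044231] h 0.1760174469696104
slope dh/dn,dh/dal [-0.26339562  0.00107655  0.20202479]
min n 0.09085839993230742
min n 0.09113185847805164
min n 0.09097006063053134
```

Run:
```python
from h import *
go(final(.015,.012),RF)
```

```text
t 5.3 shift [-0.0279 -0.0021  0.2383] turn [ 0.     -0.0029  0.0047] | err mm [-11.5 -74.6 -59.3] j [ 0.22  0.52  1.62 -0.74  1.4   0.64] F [-0.1 -0.1 -1.6]
```

Emit:
{"method": "play_rows", "body": {
  "steps": [
    {"x":-0.01,"y":0,"z":0.08,"ax":0,"ay":-0.003,"az":0.004,"grip":1},
    {"x":-0.02,"y":-0.002,"z":0.16,"ax":0,"ay":-0.003,"az":0.004,"grip":1},
    {"x":-0.028,"y":-0.002,"z":0.22,"ax":0,"ay":-0.003,"az":0.004,"grip":1},
    {"x":-0.028,"y":-0.002,"z":0.238,"ax":0,"ay":-0.003,"az":0.004,"grip":1},
    {"x":-0.028,"y":-0.002,"z":0.238,"ax":0,"ay":-0.003,"az":0.004,"grip":1}
  ]
}}

```text
time_s: 5.8
position: [0.5207, -0.0521, 0.0607]
tool_rot: [0.253, 0.697, 0.605, -0.291]
force: [0.3, 1.1, -2.6]
grip_width: 0.0629
grip_force: 67.3
```

Run:
```python
from h import *
go(final(.001,.003),RF)
s=get_state();d=s["position"]-RDF@rel-O;print(d@N,d[2]-.052,d@RDF[:,1],s["grip_force"])
```

```text
t 5.8 shift [-0.0073 -0.0004  0.0416] turn [ 0.0003  0.0002 -0.0001] | err mm [ -2.1 -13.7  -9.6] j [ 0.1   0.56  1.72 -0.82  1.24  0.68] F [ 0.3  1.1 -2.6]
0.014907574251680447 0.012605966094017727 0.00017369750413083666 67.26042866706848
```

Emit:
{"method": "play_rows", "body": {
  "steps": [
    {"x":-0.003,"y":0,"z":0.014,"ax":0,"ay":0,"az":0,"grip":1},
    {"x":-0.005,"y":0,"z":0.028,"ax":0,"ay":0,"az":0,"grip":1},
    {"x":-0.007,"y":0,"z":0.041,"ax":0,"ay":0,"az":0,"grip":1},
    {"x":-0.007,"y":0,"z":0.041,"ax":0,"ay":0,"az":0,"grip":1}
  ]
}}

```text
time_s: 6.2
position: [0.518, -0.066, 0.0506]
tool_rot: [0.252, 0.697, 0.605, -0.292]
force: [-0.3, -0.2, -2.7]
grip_width: 0.0628
grip_force: 67.4
```

Run:
```python
from h import *
go(final(0,0),RF)
s=get_state();d=s["position"]-RDF@rel-O;print(d@N,d[2]-.052,d@RDF[:,1],s["force"],s["wrist_torque"])
```

```text
t 6.2 shift [0.0031 0.0013 0.0058] turn [-0.0004  0.0006  0.0009] | err mm [ 0.4 -0.8 -2.5] j [ 0.07  0.57  1.74 -0.84  1.21  0.68] F [-0.3 -0.2 -2.7]
0.0007763060414469627 0.002503933295054085 -0.0005195149783082336 [-0.27843204 -0.22943576 -2.73310124] [ 0.62741273 -0.07609607  0.02796877]
```

Emit:
{"method": "play_rows", "body": {
  "steps": [
    {"x":0.001,"y":0.001,"z":0.003,"ax":0,"ay":0,"az":0,"grip":1},
    {"x":0.002,"y":0.001,"z":0.006,"ax":0,"ay":0,"az":0,"grip":1},
    {"x":0.002,"y":0.001,"z":0.008,"ax":0,"ay":0,"az":0,"grip":1},
    {"x":0.002,"y":0.001,"z":0.008,"ax":0,"ay":0,"az":0,"grip":1}
  ]
}}

```text
time_s: 6.6
position: [0.5188, -0.067, 0.0481]
tool_rot: [0.253, 0.697, 0.605, -0.291]
force: [0.7, 4.9, -1.6]
grip_width: 0.0624
grip_force: 67.9
```

Run:
```python
from h import *
go(final(0,0),RF)
s=get_state();d=s["position"]-RDF@rel-O;print(d@N,d[2]-.052,d@RDF[:,1],s["force"]@N,s["force"],s["wrist_torque"])
```

```text
t 6.6 shift [ 0.0001 -0.001  -0.0002] turn [ 0.0008 -0.0005  0.0003] | err mm [-0.4  0.1  0. ] j [ 0.07  0.57  1.74 -0.84  1.2   0.68] F [ 0.7  4.9 -1.6]
-8.714356890656486e-05 -4.658487905583042e-05 0.00039840513560553294 4.92327202373735 [ 0.70038301  4.87332127 -1.5767519 ] [ 1.02266426 -0.08905067 -0.06796264]
```

Emit:
{"method": "play_rows", "body": {
  "steps": [
    {"x":0.001,"y":0,"z":0.001,"ax":0,"ay":0,"az":0,"grip":1},
    {"x":0.002,"y":0,"z":0.002,"ax":0,"ay":0,"az":0,"grip":1},
    {"x":0.003,"y":0,"z":0.003,"ax":0,"ay":0,"az":0,"grip":1},
    {"x":0.003,"y":0,"z":0.003,"ax":0,"ay":0,"az":0,"grip":1}
  ]
}}

```text
time_s: 7.0
position: [0.5189, -0.067, 0.0468]
tool_rot: [0.253, 0.697, 0.605, -0.291]
force: [0.0, 4.9, -0.0]
grip_width: 0.0625
grip_force: 68.3
```

Run:
```python
from h import *
go(final(0,0),RF)
s=get_state();d=s["position"]-RDF@rel-O;print(d@N,d[2]-.052,d@RDF[:,1],s["force"]@N,s["force"],s["wrist_torque"])
```

```text
t 7.0 shift [-0.0022 -0.0015 -0.0025] turn [0.0012 0.0001 0.0002] | err mm [-0.6  0.2  1.3] j [ 0.07  0.58  1.74 -0.84  1.2   0.69] F [ 0.   4.9 -0. ]
-7.959014724815841e-05 -0.0013175408936657723 0.0005853428076539681 4.888364352224068 [ 0.0319486   4.93319474 -0.01448167] [ 0.91542249  0.0269587  -0.26464957]
```

Emit:
{"method": "play_rows", "body": {
  "steps": [
    {"x":0.001,"y":-0.001,"z":0.001,"ax":0,"ay":0,"az":0,"grip":1},
    {"x":0.002,"y":-0.001,"z":0.002,"ax":0,"ay":0,"az":0,"grip":1},
    {"x":0.003,"y":-0.001,"z":0.003,"ax":0,"ay":0,"az":0,"grip":1},
    {"x":0.003,"y":-0.001,"z":0.003,"ax":0,"ay":0,"az":0,"grip":1}
  ]
}}

```text
time_s: 7.4
position: [0.5189, -0.067, 0.0468]
tool_rot: [0.254, 0.697, 0.604, -0.292]
force: [-1.8, 8.3, 10.0]
grip_width: 0.0626
grip_force: 69.3
```

Run:
```python
from h import *
go(final(0,0),RF)
s=get_state();d=s["position"]-RDF@rel-O;print(d@N,d[2]-.052,d@RDF[:,1],s["force"]@N,s["force"],s["wrist_torque"])
```

```text
t 7.4 shift [-0.0022 -0.0014 -0.0025] turn [ 0.0016  0.0019 -0.0004] | err mm [-0.5  0.2  1.4] j [ 0.07  0.58  1.74 -0.84  1.2   0.69] F [-1.8  8.3 10. ]
-9.588561758038e-05 -0.0013554139356041217 0.0005516553735855459 7.961632378965061 [-1.79373022  8.29734239  9.99401998] [ 0.18234162  0.73713667 -0.59098524]
```

Emit:
{"method": "play_rows", "body": {
  "steps": [
    {"x":0,"y":0,"z":0.001,"ax":0,"ay":0,"az":0,"grip":1},
    {"x":0.0005,"y":0,"z":0.002,"ax":0,"ay":0,"az":0,"grip":1},
    {"x":0.0005,"y":0,"z":0.002,"ax":0,"ay":0,"az":0,"grip":1},
    {"x":0.0005,"y":0,"z":0.002,"ax":0,"ay":0,"az":0,"grip":1}
  ]
}}

```text
time_s: 7.8
position: [0.519, -0.067, 0.0468]
tool_rot: [0.254, 0.697, 0.604, -0.292]
force: [-3.5, 13.1, 16.1]
grip_width: 0.0623
grip_force: 70.0
```

Run:
```python
from h import *
c=read_camera("top");save(c,"top4.png",(370,130,490,250),5)
s=get_state();d=s["position"]-RDF@rel-O;print(d@N,d[2]-.052,d@RDF[:,1],s["force"]@N,s["force"],s["wrist_torque"])
AL=RDF[:,1];hsv=cv2.cvtColor(c["color"],cv2.COLOR_RGB2HSV)
m=np.zeros((400,640),bool);m[170:225,420:460]=1;m&=hsv[:,:,2]>100
Q=pts(c,m);Q=Q[(Q[:,2]>.085)&(Q[:,2]<.113)];x=np.c_[(Q-O)@N,(Q-O)@AL,Q[:,2]];x=x[x[:,0]>-.002];
T=x[x[:,2]>.098]
print(len(x),len(T),"n",np.percentile(T[:,0],[2,50,98]),"al",np.percentile(x[:,1],[2,50,98]),"h",np.percentile(T[:,2],[5,50,95]))
for lo,hi in((-.03,-.015),(-.01,.01),(.015,.03)):
    k=(T[:,1]>lo)&(T[:,1]<hi);print("n lo/hi,h",np.percentile(T[k,0],[5,95]),np.median(T[k,2]))
```

```text
-0.0001479895356779933 -0.0013396554121662754 0.0005880825887668165 12.003917227825369 [-2.38990728 12.46530825 16.52333061] [ 0.12047809  1.20592308 -0.91716579]
614 493 n [-0.00027878  0.01126655  0.02288393] al [-3.15810698e-02 -1.86297036e-05  3.20944290e-02] h [0.09893332 0.10492615 0.10816181]
n lo/hi,h [0.00019171 0.02156513] 0.10505382328220568
n lo/hi,h [-6.03494852e-05  2.10178757e-02] 0.10496592891649124
n lo/hi,h [0.00016897 0.02169581] 0.1049357926041782
```

View pics/top4.png

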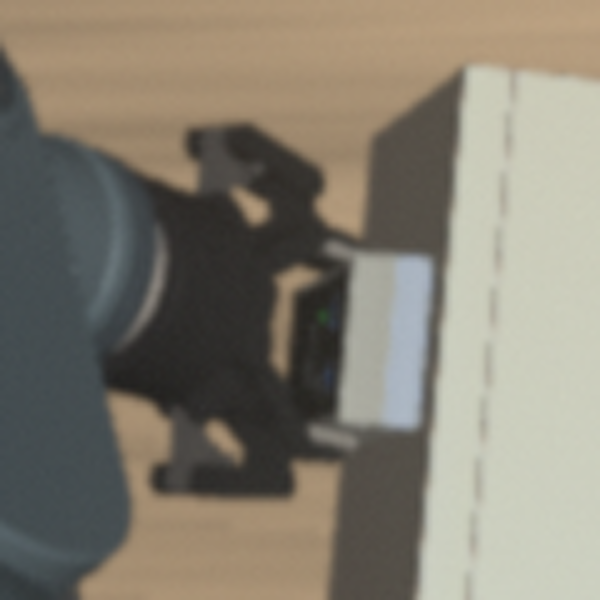

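The dock is centred (edges at ±32 mm), square, and its back sits on the panel plane. The fingertips touched the desk when I gripped it, so here they may be sharing the panel load. I'll unload, open, regrip 4–5 mm farther out, and push again.

Emit:
{"method": "play_rows", "body": {
  "steps": [
    {"x":-0.001,"y":0,"z":-0.003,"ax":0,"ay":0,"az":0,"grip":1},
    {"x":-0.002,"y":0,"z":-0.007,"ax":0,"ay":0,"az":0,"grip":1},
    {"x":-0.002,"y":0,"z":-0.007,"ax":0,"ay":0,"az":0,"grip":1}
  ],
  "force": 60
}}

```text
time_s: 8.15
position: [0.5183, -0.0666, 0.0468]
tool_rot: [0.253, 0.697, 0.605, -0.292]
force: [-0.4, 1.8, 0.3]
grip_width: 0.0624
grip_force: 67.9
```

Emit:
{"method": "play_rows", "body": {
  "steps": [
    {"x":0,"y":0,"z":0,"ax":0,"ay":0,"az":0,"grip":0},
    {"x":0,"y":0,"z":0,"ax":0,"ay":0,"az":0,"grip":-0.8},
    {"x":0,"y":0,"z":0,"ax":0,"ay":0,"az":0,"grip":-0.8},
    {"x":0,"y":0,"z":0,"ax":0,"ay":0,"az":0,"grip":-0.8}
  ]
}}

```text
time_s: 8.55
position: [0.518, -0.0668, 0.0464]
tool_rot: [0.252, 0.697, 0.605, -0.292]
force: [-0.3, 0.5, -0.3]
grip_width: 0.077
grip_force: 0.0
```

Run:
```python
from h import *
go(final(.005,.003),RF)
```

```text
t 8.55 shift [ 0.0003  0.001  -0.0173] turn [-0.0004  0.0007  0.0007] | err mm [1.1 4.9 4.8] j [ 0.07  0.58  1.74 -0.84  1.2   0.69] F [-0.3  0.5 -0.3]
```

Emit:
{"method": "play_rows", "body": {
  "steps": [
    {"x":0,"y":0.001,"z":-0.01,"ax":0,"ay":0,"az":0,"grip":-0.8},
    {"x":0,"y":0.001,"z":-0.017,"ax":0,"ay":0,"az":0,"grip":-0.8},
    {"x":0,"y":0.001,"z":-0.017,"ax":0,"ay":0,"az":0,"grip":-0.8}
  ]
}}

```text
time_s: 8.85
position: [0.5197, -0.0615, 0.0517]
tool_rot: [0.253, 0.697, 0.605, -0.291]
force: [-0.6, 0.4, 0.7]
grip_width: 0.0765
grip_force: 0.0
```

Emit:
{"method": "play_rows", "body": {
  "steps": [
    {"x":0,"y":0,"z":0,"ax":0,"ay":0,"az":0,"grip":1},
    {"x":0,"y":0,"z":0,"ax":0,"ay":0,"az":0,"grip":1},
    {"x":0,"y":0,"z":0,"ax":0,"ay":0,"az":0,"grip":1},
    {"x":0,"y":0,"z":0,"ax":0,"ay":0,"az":0,"grip":1},
    {"x":0,"y":0,"z":0,"ax":0,"ay":0,"az":0,"grip":1}
  ],
  "force": 70
}}

```text
time_s: 9.35
position: [0.5197, -0.0617, 0.052]
tool_rot: [0.253, 0.697, 0.605, -0.291]
force: [-1.3, 2.8, 4.8]
grip_width: 0.0619
grip_force: 76.8
```

Emit:
{"method": "play_rows", "body": {
  "steps": [
    {"x":0,"y":0,"z":0.002,"ax":0,"ay":0,"az":0,"grip":1},
    {"x":0,"y":0,"z":0.004,"ax":0,"ay":0,"az":0,"grip":1},
    {"x":0,"y":0,"z":0.004,"ax":0,"ay":0,"az":0,"grip":1}
  ]
}}

```text
time_s: 9.65
position: [0.5197, -0.0619, 0.0519]
tool_rot: [0.253, 0.697, 0.604, -0.291]
force: [-2.5, 12.5, 14.6]
grip_width: 0.0618
grip_force: 78.2
```

Run:
```python
from h import *
s=get_state();d=s["position"]-RDF@rel-O;print(d@N,d[2]-.052,d@RDF[:,1],s["force"]@N,s["force"],s["wrist_torque"])
```

```text
0.005084426843328026 0.003756460662250577 0.0006566912926408947 11.992523437015933 [-2.47559089 12.46599413 14.61456897] [-0.00318017  0.70970549 -0.76980779]
```

Emit:
{"method": "play_rows", "body": {
  "steps": [
    {"x":0.0005,"y":0,"z":0.0005,"ax":0,"ay":0,"az":0,"grip":1},
    {"x":0.001,"y":0,"z":0.001,"ax":0,"ay":0,"az":0,"grip":1},
    {"x":0.001,"y":0,"z":0.001,"ax":0,"ay":0,"az":0,"grip":1},
    {"x":0.001,"y":0,"z":0.001,"ax":0,"ay":0,"az":0,"grip":1},
    {"x":0.001,"y":0,"z":0.001,"ax":0,"ay":0,"az":0,"grip":1}
  ]
}}

```text
time_s: 10.15
position: [0.5198, -0.0619, 0.0519]
tool_rot: [0.253, 0.697, 0.604, -0.291]
force: [-4.6, 13.7, 17.0]
grip_width: 0.0618
grip_force: 78.5
```

Run:
```python
from h import *
c=read_camera("top");save(c,"top5.png",(100,60,500,320),2)
AL=RDF[:,1];hsv=cv2.cvtColor(c["color"],cv2.COLOR_RGB2HSV)
m=np.zeros((400,640),bool);m[170:225,420:460]=1;m&=hsv[:,:,2]>100
Q=pts(c,m);Q=Q[(Q[:,2]>.085)&(Q[:,2]<.113)];x=np.c_[(Q-O)@N,(Q-O)@AL,Q[:,2]];x=x[x[:,0]>-.002]
T=x[x[:,2]>.098];print("al",np.percentile(x[:,1],[2,50,98]),"h",np.median(T[:,2]))
for lo,hi in((-.03,-.015),(-.01,.01),(.015,.03)):
    k=(T[:,1]>lo)&(T[:,1]<hi);print("n lo/hi,h",np.percentile(T[k,0],[5,95]),np.median(T[k,2]))
s=get_state();print(s["force"]@N,s["force"],s["grip_force"])
```

```text
al [-0.03185024 -0.00026687  0.03242398] h 0.10494495786377592
n lo/hi,h [0.00028382 0.02094023] 0.10502002405340706
n lo/hi,h [0.00021095 0.02055267] 0.10501911871856691
n lo/hi,h [0.00037527 0.02192784] 0.10506817959239859
13.485761454014996 [-3.51827934 14.12271416 17.23545338] 78.52703332901001
```

View pics/top5.png

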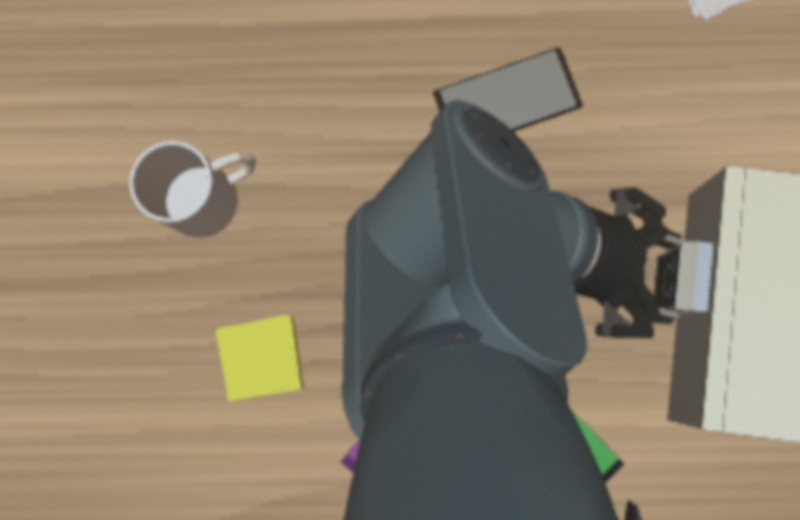

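The dock is seated flat and centred at crop (693,275). The mug, phone and notes are where they were. The push is 13.5 N in and 17 N down, so I'm handing in.

```bash
python3 -c "
from bench import *
print(hand_in())"
```

```text
the job is handed in; nothing more can be done
None
```

The dock stands upright on its foot, centred on the tape with its back flat on the panel; I handed in about 10 s into the run, still gripping it and pushing about 13 N in and 17 N down, with the mug, phone and notes not moved (the hand-in returned no verdict).

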